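# Hang the snap gauge on the hook in the gauge cabinet

### The arm

A 6-joint arm with a two-finger parallel gripper is mounted at the origin on a cart in front of the work surface, level with it; the furniture and walls round the work are solid. World frame = base frame: x ahead of the robot, y to its left, z up, the work surface at z = 0. Lengths are in m, angles in degrees, forces in N, time in s.
With the tool pointing down it reaches from about 0.375 to 0.9 m from the base axis. Payload 3.1 kg.
Tool frame: the origin (TCP) lies at the very end of the fingers, on their centre line; the grasp point (between the pads) lies bot.grip_point_offset behind it (bot.grip_point_offset is the distance from the TCP to the grasp point, in m); z points along the fingers, y is the line along which they close (so a half turn about z gives the same grasp; the last joint's range is limited). The gripper opens to 87 mm and grips with 3 to 60 N. Pads are 19 mm wide; open, the fingers measure 117 mm over their backs; the gripper's body (75 mm by 190 mm) begins 51 mm behind the grasp point.
Start: joints at [-82.133, 30.224, 82.088, -0, 67.689, -10.227], TCP at [0.194, -0.594, 0.195] pointing down, gripper open.
Joint ranges: [-176.69, 176.69], [-43.24, 126.21], [12.49, 139.97], [-82, 262], [0, 151.66], [-163.58, 163.58]. Speed limits (degrees/s): [159.86, 159.86, 180, 180, 180, 180].

### API

Orientations are given as a 3x3 rotation matrix whose columns are the frame's x, y, z axes.
In Python, from rig import bot, viewer, ticket gives the robot as it stands.
- The arm moves only by the tool servo_tool, never from a script. Its argument "targets" is a list of rows, each an object with "offset": the shift along the tool's x, y, z in m, a list of three; "dr": the turn, a rotation vector about the tool's x, y, z in degrees, a list of three. In form: [{"offset": [x, y, z], "dr": [ax, ay, az]}, ...]. A call has 1 to 20 rows; each row is the pose to reach, as a shift and turn from the pose commanded when the call began, along the tool's axes at that moment; what a row does not reach only later rows make up. A row lasts 1/12 s, in which the tool goes at most 41.7 mm and 7.16 degrees, less where a joint would pass 70% of its speed; a pose out of reach is approached as far as the arm can. A call with a gripper value outside its range is refused whole. "gripper" is the gripper command: -1 is fully open, 1 is shut, values between are in proportion, set as the call begins (left out, the last holds). The fingers move at their own pace and stop on an object; the grip force is fixed at half the most. Time passes only in rows, so rows that repeat a pose let the fingers close. It gives the time, the measured TCP pose, the force, the opening and the grip force at its end, in the units of the state.
- bot.read_state(): the state, without advancing time (a new reading comes with each control period).
- viewer.capture(name): name is "side" or "top"; returns a dict with "color" (384x512x3 uint8, red, green, blue), "camera_matrix" (3x3 intrinsics, pixels), "R" (3x3) and "t" (3): a world point X has camera coordinates R X + t. Camera axes: x right, y down, z forward; pixel columns grow to the right and rows downward; lengths in m; the calibration is good to about 2 mm. A picture is of the moment at which its call begins. There is no depth.
- ticket.hand_in(): hands the job in; it is judged then, once.
The state is a dict: "time_s": time; "joint_positions": joint angles; "qvel": joint speeds; "tau": joint torques, N m; "position": TCP position; "tcp_rot": TCP orientation; "force": force on the tool from outside, world axes, zero at the start; "moment": the same for the moment, N m; "opening": opening from 0.0 (shut) to 1.0 (fully open); "grasp_force": force on a finger pad.
Only numpy, scipy, OpenCV 4.12 (cv2) and the standard library are available. Lean on these libraries where they do the work, as an engineer would, in place of code of your own. Each camera call takes 0.05 s, during which the arm holds its last target. There are 200 camera calls.

### The job

Put the flat snap gauge away: take it out of its wooden stand by its black grip, lower it upright through the opening in the roof of the small gauge cabinet, feel for the spring hook inside with light pressure, and hang the gauge by its window on the hook, behind the hook's upturned tip, then let go. Neither the gauge nor the robot may touch the cabinet's frame, press only gently on the hook, and leave the things lying around where they are.

Things in the scene. Friction and masses are not known exactly. Their poses are not given: they have to be found in the camera images.
- gauge_grip (a point): Centre of the gauge's black plastic grip, a block 14 (x) x 26 (y) x 44 mm high. The gauge is an upright flat steel plate 5 mm thick (x), 44 mm wide (y), about 0.2 kg, 180 mm high with its grip on top; underside 158 mm below this point, two legs at the bottom. z is up. At first it stands in the stand, axes along the stand's.
- gauge_eye (a point): Apex (top point) of the window through the gauge's plate, mid-thickness, 70 mm below the grip centre. Window 10 mm wide (y), 28 mm high; its top edge is a blunt gable, 2 mm lower at the sides, that centres itself on a round hook. The plate beside it is solid, 17 mm each side. From 12 mm above the apex up to the grip there is only a 16 mm wide neck. Axes as the gauge.
- stand: Fixed light wooden block 60 x 90 x 46 mm with a 40 mm deep slot (7.5 x 47 mm, long along y) holding the gauge's lower end. Origin at the centre of its underside on the table.
- cabinet: Fixed grey steel gauge cabinet with clear front pane, 100 (x) x 140 (y) x 142 mm high; origin at the centre of its underside on the table, front towards its -x. The roof (top at 142 mm) has an opening 48 mm in x (-24 to +24) by 100 mm in y (-50 to +50). Inner floor at 6 mm. Walls, roof and pane are the frame not to be touched.
- hook_rail: Rail along y inside the cabinet at the back, with clip and hook; origin and axes as the cabinet's. The clip (front face at x = +26 mm) was left anywhere from y = -14 to +14 mm; its place is not reported, it must be seen or felt; it is too tight to be pushed along. Over 20 N on hook or rail bends it.
- rod_height (a point): Point on the rail's middle (y = 0) at x = +2 mm and the height of the hook rod's centre line, 106.7 mm over the table. The hook: a 6 mm round rod, level, from the clip to x = +2 mm, there turned straight up (front of tip x = -1 mm, top 12 mm above this point). Pushed to +x it springs back 1 mm per N, at most 10 mm; rigid in y and z. Its y differs from this point's.
- hang_point (a point): Where the window's apex is to end (any y from -14 to +14 mm): 110 mm over the table, x = +15 mm (+7 to +23 is possible), y = 0 here. To get there: lower the gauge in front of the tip, plate at x = -12 mm, till the apex is 126 mm over the table; at that height the tip can pass through the window as the gauge moves to +x; then lower 16 mm. Hung, the grip stays above the roof.
- tape_measure: Yellow tape measure lying loose, 41 x 94 x 71 mm; origin at the centre of its underside. Leave it where it is.
- bearing: Ball bearing lying flat, 52 mm across, 15 mm high; origin at the centre of its underside. Leave it where it is.
- pliers: Pliers lying flat, 70 x 168 x 17 mm; origin at the centre of the underside. Leave them where they are.
- spanner: Open spanner lying flat, 30 x 175 x 6 mm; origin at the centre of the underside. Leave it where it is.
Mind the look-alikes: they are no part of the job. What is meant by the stand is not turquoise, and is the larger of those in its own colour.

How it is judged (in metres and radians):
On the way, in this order (a step that is already met when the one before it is completed fails the run):
1. the gauge is out of its stand (horizontal distance between gauge_eye and stand above 0.06 m), for 0.1 s.
2. the gauge reaches down through the roof opening, its window inside the cabinet (horizontal distance between gauge_eye and cabinet below 0.05 m and height (world z) of gauge_eye below 0.14 m), for 0.1 s.
At the end, for the whole second after the job is handed in: The gauge hangs free and still on the hook inside the cabinet: window apex 106 to 114 mm above the table, 4 to 28 mm behind the cabinet's middle (behind the hook's tip) and within 20 mm of it sideways, upright within 0.25 rad, slower than 0.03 m/s, its weight on the hook (z of gauge_eye in the frame of cabinet between 0.106 and 0.114 m and x of gauge_eye in the frame of cabinet between 0.004 and 0.028 m and y of gauge_eye in the frame of cabinet between -0.02 and 0.02 m and angle between gauge_eye's own z axis and vertical below 0.25 rad and linear speed of gauge below 0.03 m/s and contact force between gauge and hook_rail above 0.5 N); the robot touches nothing.
It fails at once if the gauge touches the cabinet's frame (over 1 N) (contact force between gauge and cabinet above 1 N).
It fails at once if the robot touches the cabinet's frame (over 1 N) (contact force between any of the arm, the fingers and cabinet above 1 N).
It fails at once if the gauge presses on the hook or rail with more than 20 N (contact force between gauge and hook_rail above 20 N).
It fails at once if the tape measure, bearing, pliers or spanner is moved by more than 30 mm (distance of any of tape_measure, bearing, pliers, spanner from where it was at the start of the episode above 0.03 m).
It also fails if it takes over 67 s, if anything falls off the work surface, if the arm or the gripper's body presses on something with over 40 N, if the wrist force passes 120 N, or if a joint passes its speed limit or range.

## Working session

There is one attempt and no reset: what is moved stays moved. The work goes in short steps, Python scripts to look and compute and a tool call to move; the robot and the scene stay as the last step left them, time stands still between calls to the robot, and variables do not carry over. Pictures are saved under pics/ and viewed, at most 10 in all, crops included, and the job is handed in when it is done.

Besides the shell and the picture viewer there is one more tool, called after "Emit:" in YAML: its name, and indented under it one key for each argument. servo_tool: Moves the arm, as the interface text tells. Its arguments: {"type":"object","properties":{"targets":{"type":"array"},"gripper":{"type":"number"}},"required":["targets"]}

```bash
mkdir -p pics; ls
python3 - <<'E'
from rig import bot,viewer,ticket
import cv2,numpy as np,pickle
print(bot.read_state(), bot.grip_point_offset)
for n in("side","top"):
    c=viewer.capture(n); pickle.dump(c,open(f"{n}0.pkl","wb")); cv2.imwrite(f"pics/{n}0.png",cv2.resize(c["color"][:,:,::-1],(800,600),interpolation=cv2.INTER_CUBIC)); print(n,c["camera_matrix"],c["R"],c["t"], -c["R"].T@c["t"])
E
```

```text
pics
{'time_s': 0.0, 'joint_positions': array([-8.21326200e+01,  3.02766698e+01,  8.21567902e+01, -8.45135161e-04,
        6.76882039e+01, -1.02288909e+01]), 'qvel': array([-0.03359412,  0.09595282, -0.01553608, -0.02027126, -0.00608216,
       -0.01694311]), 'tau': array([ 6.41297584e-05, -4.40043461e+01, -1.76589292e+01,  6.33578910e-02,
        5.82526345e-02, -1.65966076e-04]), 'position': array([ 0.19403169, -0.59329019,  0.19449407]), 'tcp_rot': array([[ 9.50534261e-01,  3.10619584e-01, -3.04174580e-04],
       [ 3.10619520e-01, -9.50532008e-01,  2.10157976e-03],
       [ 3.63664156e-04, -2.09210612e-03, -9.99997745e-01]]), 'force': array([0.71000863, 0.38992125, 0.78724679]), 'moment': array([ 0.04394579,  0.00208747, -0.01191941]), 'grasp_force': 0.0, 'opening': 0.9999724725379946} 0.0187
side [[496.1998497    0.         257.16369608]
 [  0.         496.1998497  187.60013151]
 [  0.           0.           1.        ]] [[-0.90524312 -0.42416872  0.02481503]
 [-0.22720008  0.43387495 -0.87185587]
 [ 0.35904737 -0.7948795  -0.48913348]] [0.44002165 0.21774474 1.10022673] [0.05276469 0.96671711 0.71708061]
top [[395.42454207   0.         246.81228629]
 [  0.         395.42454207 188.70131773]
 [  0.           0.           1.        ]] [[-0.02223582 -0.99930101 -0.03005086]
 [-0.99818443  0.02387389 -0.05529804]
 [ 0.05597682  0.0287667  -0.99801757]] [0.04233197 0.5237582  0.99125366] [0.46826134 0.00128314 1.01952348]
```

View pics/side0.png

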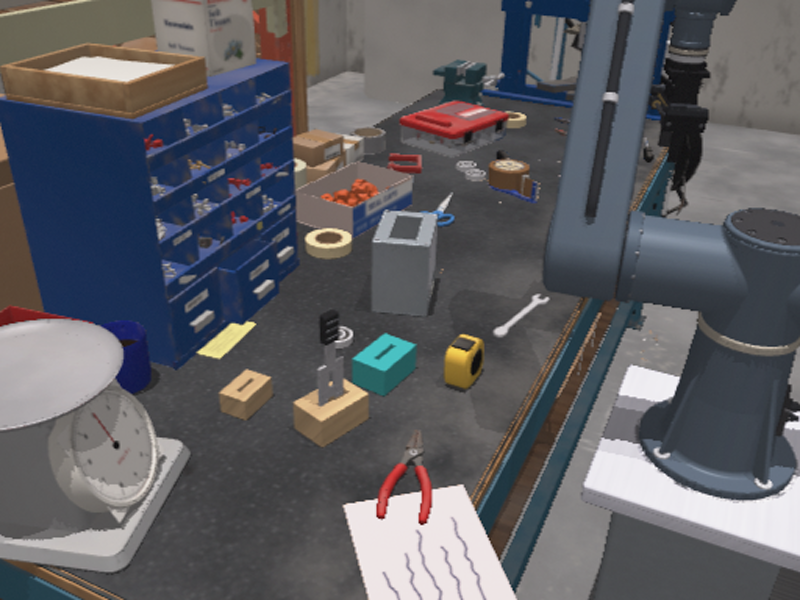

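View pics/top0.png

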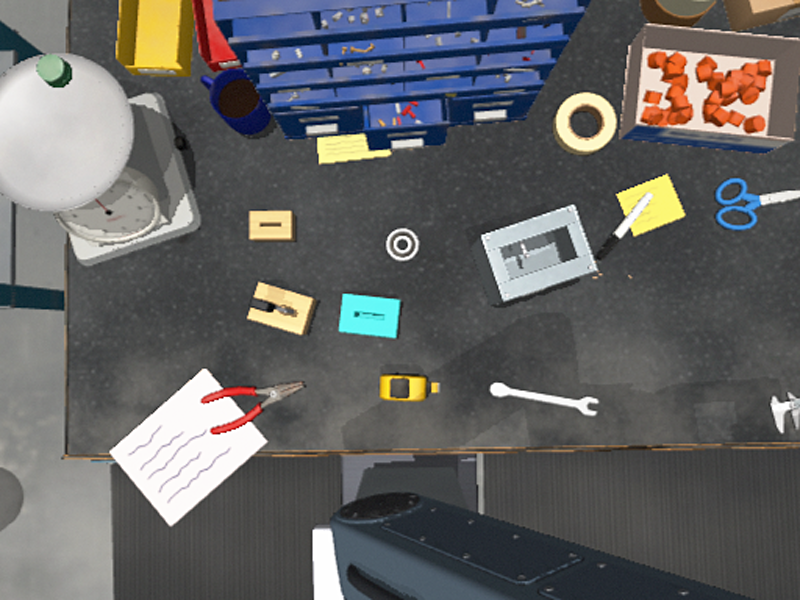

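The side view shows the gauge in the larger wooden stand at about (330,400) and the cabinet at about (405,260). In the top view the stand is at about (282,308) and the cabinet at about (540,255). I'll enlarge both.

Run:
```python
import cv2,numpy as np,pickle
T=pickle.load(open("top0.pkl","rb"))["color"];S=pickle.load(open("side0.pkl","rb"))["color"]
def cr(I,u,v,w=80,h=60): return cv2.resize(I[v:v+h,u:u+w,::-1],(400,300),interpolation=cv2.INTER_CUBIC)
a=np.vstack([np.hstack([cr(T,145,165),cr(T,305,128)]),np.hstack([cv2.resize(S[195:285,170:290,::-1],(400,300),interpolation=cv2.INTER_CUBIC),cv2.resize(S[125:215,205:325,::-1],(400,300),interpolation=cv2.INTER_CUBIC)])])
cv2.imwrite("pics/m.png",a)
```

```text
(no output)
```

View pics/m.png

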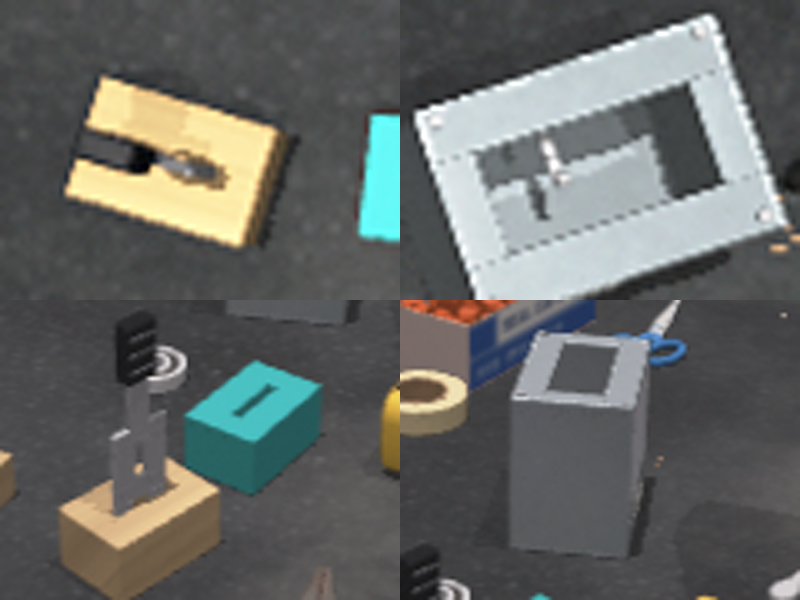

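Top crops (5x): the stand's top corners are about (103,76), (285,130), (246,247), (66,196). The roof opening corners are about (474,155), (692,82), (722,185), (505,258). The hook rod runs from about (547,138) to the tip at (560,181), left of the middle, so the cabinet's back is away from the robot.

```bash
cat > h.py <<'E'
import numpy as np,pickle,cv2
C={n:{k:v for k,v in pickle.load(open(n+"0.pkl","rb")).items()} for n in("top","side")}
def back(n,uv,z):
    c=C[n];R,t=c["R"],c["t"];o=-R.T@t
    d=R.T@np.linalg.solve(c["camera_matrix"],[uv[0],uv[1],1]);return (o+d*(z-o[2])/d[2])
def proj(n,X):
    c=C[n];p=c["camera_matrix"]@(c["R"]@np.asarray(X)+c["t"]);return p[:2]/p[2]
def fit(L,W):  # 2D rigid: world = R(a) L + t
    L=np.array(L,float);W=np.array(W)[:,:2];A=L-L.mean(0);B=W-W.mean(0)
    a=np.arctan2((A[:,0]*B[:,1]-A[:,1]*B[:,0]).sum(),(A*B).sum());R=np.array([[np.cos(a),-np.sin(a)],[np.sin(a),np.cos(a)]])
    t=W.mean(0)-R@L.mean(0);return np.degrees(a),t,R,(L@R.T+t-W)*1000
E
python3 - <<'E'
from h import *
f=lambda u,v:(145+u/5-.4,165+v/5-.4)
g=lambda u,v:(305+(u-400)/5-.4,128+v/5-.4)
# image: up=+x, left=+y
W=[back("top",f(*p),.046) for p in[(103,76),(285,130),(246,247),(66,196)]]
a,t,R,e=fit([(.03,.045),(.03,-.045),(-.03,-.045),(-.03,.045)],W);print("stand",a,t,e)
W=[back("top",g(*p),.142) for p in[(474,155),(692,82),(722,185),(505,258)]]+[back("top",g(*p),.142) for p in[(415,115),(712,15),(785,228)]]
b,tc,Rc,e=fit([(.024,.05),(.024,-.05),(-.024,-.05),(-.024,.05),(.05,.07),(.05,-.07),(-.05,-.07)],W);print("cab",b,tc,e)
for p,z in [((547,138),.1067),((560,181),.1187),((553,160),.1097)]:
    print("hook",Rc.T@(back("top",g(*p),z)[:2]-tc))
s=lambda X,o:np.round((proj("side",X)-o+.35)*400/120)
for z in(.182,.226,.204): print("grip in side crop",s([*t,z],(170,195)))
P=lambda L,R,t:[s([*(R@np.array(l[:2])+t),l[2]],(170,195)) for l in L]
print(P([(.03,.045,.046),(-.03,.045,.046),(-.03,-.045,.046),(.007,.013,.22),(-.007,.013,.22),(-.007,-.013,.22)],R,t))
print([s([*(Rc@np.array(l[:2])+tc),l[2]],(205,125)) +[400,0] for l in[(.05,.07,.142),(-.05,.07,.142),(-.05,.07,0),(-.05,-.07,.142),(.05,-.07,.142)]])
print([proj("top",[*(R@np.array(l[:2])+t),l[2]]) for l in[(0,0,.198),(0,0,.154)]])
E
```

```text
stand -17.7688034369078 [0.50621299 0.19637466] [[-1.35355355 -1.65186719]
 [ 0.21281418  3.01097682]
 [ 0.43632985  1.08154124]
 [ 0.70440953 -2.44065087]]
cab 16.76343052898138 [ 0.57226662 -0.19077293] [[ 0.27002107  0.15894951]
 [-0.91712792  1.63856341]
 [-0.65573902 -0.81893395]
 [ 0.50094446 -1.52044798]
 [ 0.81678325  1.27188227]
 [ 0.00817085 -0.05398413]
 [-0.02305269 -0.67602913]]
hook [0.02339758 0.00896492]
hook [0.00201995 0.0123999 ]
hook [0.01267393 0.01030417]
grip in side crop [137.  23.]
grip in side crop [135. -38.]
grip in side crop [136.  -7.]
[array([ 60., 208.]), array([121., 248.]), array([221., 188.]), array([112., -27.]), array([128., -19.]), array([159., -33.])]
[array([509.,  98.]), array([632., 109.]), array([625., 261.]), array([651.,  40.]), array([538.,  31.])]
[array([165.05885524, 194.53188335]), array([169.77791037, 195.34202776])]
```

```bash
cat >> h.py <<'E'
from scipy.spatial.transform import Rotation as Ro
def tool(th): # th: gauge x-axis yaw deg; tool y along it, tool z down
    th=np.radians(th+90);c,s=np.cos(th),np.sin(th);return np.array([[c,s,0],[s,-c,0],[0,0,-1.]])
def go(P,th,P0=None,R0=None):
    from rig import bot
    st=bot.read_state();P0=st["position"] if P0 is None else P0;R0=st["tcp_rot"] if R0 is None else R0
    print("off",np.round(R0.T@(np.array(P)-P0),4),"dr",np.round(Ro.from_matrix(R0.T@tool(th)).as_rotvec(degrees=True),2))
S=dict(t=np.array([.5062,.1964]),a=-17.8);CB=dict(t=np.array([.5723,-.1908]),a=16.8)
E
python3 - <<'E'
from h import *
go([.47,-.33,.27],-40);go([.5062,.1964,.27],-17.8)
E
```

```text
off [ 0.3441 -0.1648 -0.075 ] dr [ -0.1   -0.05 -31.91]
off [ 0.542  -0.6539 -0.074 ] dr [ -0.09  -0.07 -54.11]
```

Emit:
servo_tool:
  targets:
    - {"offset":[0.344,-0.165,-0.075],"dr":[-0.1,-0.05,-31.9]}
    - {"offset":[0.344,-0.165,-0.075],"dr":[-0.1,-0.05,-31.9]}
    - {"offset":[0.344,-0.165,-0.075],"dr":[-0.1,-0.05,-31.9]}
    - {"offset":[0.344,-0.165,-0.075],"dr":[-0.1,-0.05,-31.9]}
    - {"offset":[0.344,-0.165,-0.075],"dr":[-0.1,-0.05,-31.9]}
    - {"offset":[0.344,-0.165,-0.075],"dr":[-0.1,-0.05,-31.9]}
    - {"offset":[0.344,-0.165,-0.075],"dr":[-0.1,-0.05,-31.9]}
    - {"offset":[0.344,-0.165,-0.075],"dr":[-0.1,-0.05,-31.9]}
    - {"offset":[0.344,-0.165,-0.075],"dr":[-0.1,-0.05,-31.9]}
    - {"offset":[0.542,-0.654,-0.074],"dr":[-0.1,-0.07,-54.1]}
    - {"offset":[0.542,-0.654,-0.074],"dr":[-0.1,-0.07,-54.1]}
    - {"offset":[0.542,-0.654,-0.074],"dr":[-0.1,-0.07,-54.1]}
    - {"offset":[0.542,-0.654,-0.074],"dr":[-0.1,-0.07,-54.1]}
    - {"offset":[0.542,-0.654,-0.074],"dr":[-0.1,-0.07,-54.1]}
    - {"offset":[0.542,-0.654,-0.074],"dr":[-0.1,-0.07,-54.1]}
    - {"offset":[0.542,-0.654,-0.074],"dr":[-0.1,-0.07,-54.1]}
    - {"offset":[0.542,-0.654,-0.074],"dr":[-0.1,-0.07,-54.1]}
    - {"offset":[0.542,-0.654,-0.074],"dr":[-0.1,-0.07,-54.1]}
    - {"offset":[0.542,-0.654,-0.074],"dr":[-0.1,-0.07,-54.1]}
    - {"offset":[0.542,-0.654,-0.074],"dr":[-0.1,-0.07,-54.1]}

```text
time_s: 1.77
position: [0.4988, 0.1189, 0.269]
tcp_rot: [[0.306, 0.952, -0.0], [0.952, -0.306, -0.002], [-0.002, 0.0, -1.0]]
force: [0.8, -0.6, -0.5]
opening: 1.004
grasp_force: 0.0
```

Run:
```python
from h import *
go([.5062,.1964,.27],-17.8);go([.5062,.1964,.1453],-17.8)
```

```text
off [ 0.076  -0.0166 -0.0012] dr [ 0.03  0.12 -0.01]
off [ 0.0763 -0.0167  0.1235] dr [ 0.03  0.12 -0.01]
```

Emit:
servo_tool:
  targets:
    - {"offset":[0,0,0],"dr":[0,0,0]}
    - {"offset":[0,0,0],"dr":[0,0,0]}
    - {"offset":[0,0,0],"dr":[0,0,0]}
    - {"offset":[0,0,0],"dr":[0,0,0]}

```text
time_s: 2.1
position: [0.4992, 0.1157, 0.2689]
tcp_rot: [[0.307, 0.952, -0.0], [0.952, -0.307, -0.003], [-0.003, 0.0, -1.0]]
force: [0.4, 0.5, 0.0]
opening: 0.997
grasp_force: 0.0
```

Run:
```python
from h import *
go([.5062,.1964,.1453],-17.8)
```

```text
off [ 0.0793 -0.0182  0.1234] dr [ 0.02  0.14 -0.09]
```

Emit:
servo_tool:
  targets:
    - {"offset":[0.04,-0.009,0],"dr":[0,0.14,-0.1]}
    - {"offset":[0.0793,-0.0182,0],"dr":[0,0.14,-0.1]}
    - {"offset":[0.0793,-0.0182,0],"dr":[0,0.14,-0.1]}
    - {"offset":[0.0793,-0.0182,0],"dr":[0,0.14,-0.1]}
    - {"offset":[0.0793,-0.0182,0],"dr":[0,0.14,-0.1]}
    - {"offset":[0.0793,-0.0182,0.02],"dr":[0,0.14,-0.1]}
    - {"offset":[0.0793,-0.0182,0.04],"dr":[0,0.14,-0.1]}
    - {"offset":[0.0793,-0.0182,0.06],"dr":[0,0.14,-0.1]}
    - {"offset":[0.0793,-0.0182,0.08],"dr":[0,0.14,-0.1]}
    - {"offset":[0.0793,-0.0182,0.1],"dr":[0,0.14,-0.1]}
    - {"offset":[0.0793,-0.0182,0.115],"dr":[0,0.14,-0.1]}
    - {"offset":[0.0793,-0.0182,0.1234],"dr":[0,0.14,-0.1]}
    - {"offset":[0.0793,-0.0182,0.1234],"dr":[0,0.14,-0.1]}
    - {"offset":[0.0793,-0.0182,0.1234],"dr":[0,0.14,-0.1]}
    - {"offset":[0.0793,-0.0182,0.1234],"dr":[0,0.14,-0.1]}

```text
time_s: 3.35
position: [0.5074, 0.1971, 0.1466]
tcp_rot: [[0.305, 0.952, 0.003], [0.952, -0.305, 0.001], [0.001, 0.003, -1.0]]
force: [-0.5, -0.2, 0.6]
opening: 0.999
grasp_force: 0.0
```

Run:
```python
from h import *
from rig import viewer
go([.5062,.1964,.1453],-17.8)
I=viewer.capture("side")["color"]
cv2.imwrite("pics/s1.png",cv2.resize(I[165:285,150:310,::-1],(800,600),interpolation=cv2.INTER_CUBIC))
```

```text
off [-0.0011 -0.0009  0.0013] dr [ 0.16 -0.09  0.03]
```

View pics/s1.png

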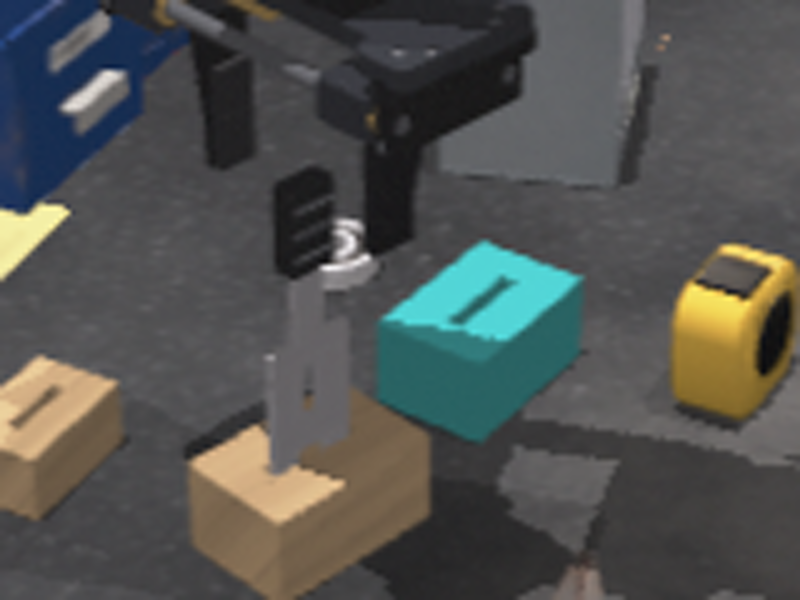

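The grip (around (305,222)) lies between the fingers, whose ends are at about (232,165) and (392,252). Their midpoint looks a little high, so I'll check it against the projection.

Run:
```python
from h import *
from rig import bot
st=bot.read_state();p=st["position"];R=st["tcp_rot"]
q=lambda X:np.round((proj("side",X)-[150,165]+.4)*5)
print("tcp",q(p)," fingers",[q(p+R@[dx,s*.0435,0]) for s in(1,-1) for dx in(-.0095,.0095)],"outer",[q(p+R@[0,s*.0585,0]) for s in(1,-1)])
u=Ro.from_euler('z',-17.8,degrees=True).as_matrix()
for z in(.186,.142): print(z,[q(np.array([.5062,.1964,z])+u@[x,y,0]) for x in(-.007,.007) for y in(-.013,.013)])
```

```text
tcp [304. 256.]  fingers [array([252., 210.]), array([219., 226.]), array([391., 288.]), array([358., 306.])] outer [array([213., 205.]), array([400., 311.])]
0.186 [array([340., 172.]), array([294., 194.]), array([317., 160.]), array([271., 182.])]
0.142 [array([341., 260.]), array([296., 284.]), array([319., 248.]), array([274., 271.])]
```

Run:
```python
from h import *
from rig import viewer,bot
def gm(I): return (255*(I/255.)**.5).astype(np.uint8)
c=viewer.capture("side");I=c["color"];print(np.abs(c["t"]-C["side"]["t"]).max(),bot.read_state()["position"])
T=viewer.capture("top")["color"]
q=proj("side",bot.read_state()["position"])
A=cv2.resize(gm(I[165:265,170:270,::-1]),(400,600),interpolation=cv2.INTER_CUBIC) if 0 else cv2.resize(gm(I[170:260,180:240,::-1]),(400,600),interpolation=cv2.INTER_CUBIC)
B=cv2.resize(gm(T[130:280,130:230,::-1]),(400,600),interpolation=cv2.INTER_CUBIC)
cv2.imwrite("pics/s2.png",np.hstack([A,B]))
```

```text
0.0 [0.50734798 0.19757388 0.1468374 ]
```

View pics/s2.png

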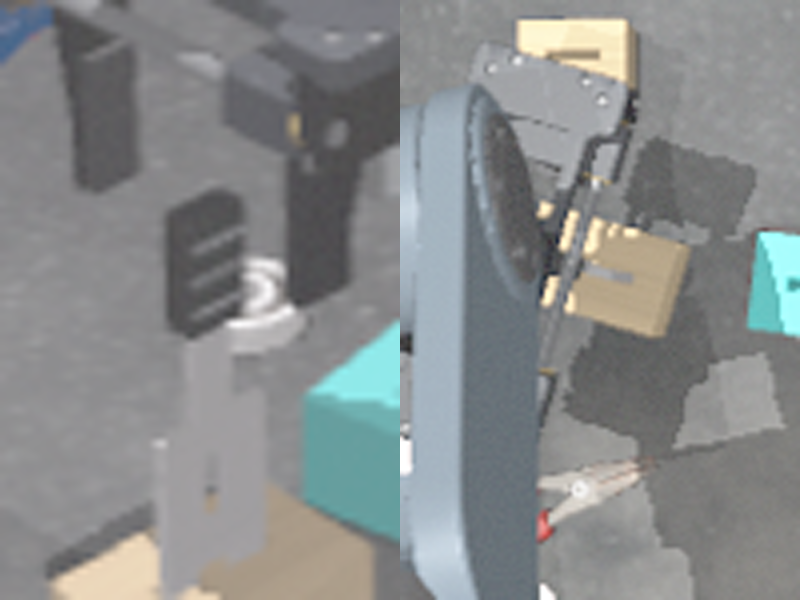

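The finger ends appear about 24 mm above the TCP while open, which suggests an arc-linkage gripper. They are laterally centred on the grip, which itself matches its projection. Closing now.

Emit:
servo_tool:
  targets:
    - {"offset":[-0.001,-0.001,0.001],"dr":[0,0,0]}
    - {"offset":[-0.001,-0.001,0.001],"dr":[0,0,0]}
    - {"offset":[-0.001,-0.001,0.001],"dr":[0,0,0]}
    - {"offset":[-0.001,-0.001,0.001],"dr":[0,0,0]}
    - {"offset":[-0.001,-0.001,0.001],"dr":[0,0,0]}
    - {"offset":[-0.001,-0.001,0.001],"dr":[0,0,0]}
    - {"offset":[-0.001,-0.001,0.001],"dr":[0,0,0]}
    - {"offset":[-0.001,-0.001,0.001],"dr":[0,0,0]}
    - {"offset":[-0.001,-0.001,0.001],"dr":[0,0,0]}
    - {"offset":[-0.001,-0.001,0.001],"dr":[0,0,0]}
    - {"offset":[-0.001,-0.001,0.001],"dr":[0,0,0]}
    - {"offset":[-0.001,-0.001,0.001],"dr":[0,0,0]}
  gripper: 1

```text
time_s: 4.5
position: [0.5051, 0.197, 0.1446]
tcp_rot: [[0.304, 0.953, 0.001], [0.953, -0.304, 0.0], [0.001, 0.001, -1.0]]
force: [-0.3, -0.5, 0.1]
opening: 0.172
grasp_force: 0.0
```

Run:
```python
from h import *
from rig import bot
s=bot.read_state();print(s["position"],s["opening"],s["grasp_force"],s["force"],s["moment"])
```

```text
[0.50512851 0.19702975 0.14463684] 0.1717909486172716 0.0 [-0.26015316 -0.48574524  0.07629958] [-0.0229839  -0.09403871 -0.00703839]
```

Emit:
servo_tool:
  targets:
    - {"offset":[0,0,0],"dr":[0,0,0]}
    - {"offset":[0,0,0],"dr":[0,0,0]}
    - {"offset":[0,0,0],"dr":[0,0,0]}
    - {"offset":[0,0,0],"dr":[0,0,0]}
    - {"offset":[0,0,0],"dr":[0,0,0]}

```text
time_s: 4.92
position: [0.5052, 0.197, 0.1446]
tcp_rot: [[0.304, 0.953, 0.001], [0.953, -0.304, 0.0], [0.001, 0.001, -1.0]]
force: [1.4, 0.4, -0.3]
opening: 0.156
grasp_force: 30.0
```

Emit:
servo_tool:
  targets:
    - {"offset":[0,0,-0.008],"dr":[0,0,0]}
    - {"offset":[0,0,-0.018],"dr":[0,0,0]}
    - {"offset":[0,0,-0.03],"dr":[0,0,0]}
    - {"offset":[0,0,-0.045],"dr":[0,0,0]}
    - {"offset":[0,0,-0.07],"dr":[0,0,0]}
    - {"offset":[0,0,-0.1],"dr":[0,0,0]}
    - {"offset":[0,0,-0.13],"dr":[0,0,0]}
    - {"offset":[0,0,-0.16],"dr":[0,0,0]}
    - {"offset":[0,0,-0.185],"dr":[0,0,0]}
    - {"offset":[0,0,-0.195],"dr":[0,0,0]}
    - {"offset":[0,0,-0.195],"dr":[0,0,0]}
    - {"offset":[0,0,-0.195],"dr":[0,0,0]}
    - {"offset":[0,0,-0.195],"dr":[0,0,0]}

```text
time_s: 6.0
position: [0.5033, 0.1967, 0.3377]
tcp_rot: [[0.304, 0.953, -0.003], [0.953, -0.304, -0.0], [-0.001, -0.003, -1.0]]
force: [0.2, 0.4, -2.3]
opening: 0.157
grasp_force: 30.0
```

Run:
```python
from h import *
u=Ro.from_euler('z',16.8,degrees=True).as_matrix()
P=lambda x,y,z:np.array([*CB["t"],z])+u@[x,y,0]
go(P(-.012,.0105,.339),16.8); go([.53,.0,.339],0)
```

```text
off [-0.3463  0.1677 -0.0014] dr [-1.900e-01  2.000e-02 -3.451e+01]
off [-0.1793  0.0852 -0.0013] dr [ -0.19   0.05 -17.71]
```

Emit:
servo_tool:
  targets:
    - {"offset":[-0.023,0.011,0],"dr":[-0.2,0,-2.3]}
    - {"offset":[-0.046,0.022,0],"dr":[-0.2,0,-4.6]}
    - {"offset":[-0.069,0.033,0],"dr":[-0.2,0,-6.9]}
    - {"offset":[-0.092,0.044,0],"dr":[-0.2,0,-9.2]}
    - {"offset":[-0.115,0.055,0],"dr":[-0.2,0,-11.5]}
    - {"offset":[-0.139,0.067,0],"dr":[-0.2,0,-13.8]}
    - {"offset":[-0.162,0.078,0],"dr":[-0.2,0,-16.1]}
    - {"offset":[-0.185,0.09,0],"dr":[-0.2,0,-18.4]}
    - {"offset":[-0.208,0.101,0],"dr":[-0.2,0,-20.7]}
    - {"offset":[-0.231,0.112,0],"dr":[-0.2,0,-23.0]}
    - {"offset":[-0.254,0.123,0],"dr":[-0.2,0,-25.3]}
    - {"offset":[-0.277,0.134,0],"dr":[-0.2,0,-27.6]}
    - {"offset":[-0.3,0.145,0],"dr":[-0.2,0,-29.9]}
    - {"offset":[-0.323,0.156,0],"dr":[-0.2,0,-32.2]}
    - {"offset":[-0.338,0.164,-0.001],"dr":[-0.2,0,-33.8]}
    - {"offset":[-0.3463,0.1677,-0.0014],"dr":[-0.2,0,-34.5]}
    - {"offset":[-0.3463,0.1677,-0.0014],"dr":[-0.2,0,-34.5]}
    - {"offset":[-0.3463,0.1677,-0.0014],"dr":[-0.2,0,-34.5]}
    - {"offset":[-0.3463,0.1677,-0.0014],"dr":[-0.2,0,-34.5]}
    - {"offset":[-0.3463,0.1677,-0.0014],"dr":[-0.2,0,-34.5]}

```text
time_s: 7.67
position: [0.5589, -0.1827, 0.3402]
tcp_rot: [[-0.29, 0.957, 0.003], [0.957, 0.29, 0.002], [0.001, 0.003, -1.0]]
force: [0.4, -0.1, -1.8]
opening: 0.159
grasp_force: 30.0
```

Run:
```python
from h import *
from rig import viewer,bot
u=Ro.from_euler('z',16.8,degrees=True).as_matrix()
P=lambda x,y,z:np.array([*CB["t"],z])+u@[x,y,0]
go(P(-.012,.0105,.3386),16.8)
I=viewer.capture("side")["color"]; T=viewer.capture("top")["color"]
p=bot.read_state()["position"];R=bot.read_state()["tcp_rot"]
g=lambda x,y,dz:p+R@[y*-1,x,0]+[0,0,dz]   # check tool x vs gauge y below
print("tool x",R[:,0],"gauge y",u[:,1])
# gauge local -> world: grip centre at p+[0,0,.0187]
G=lambda x,y,z:p+[0,0,.0194]+u@[x,y,z]
o=np.array([205,60])
q=lambda X:np.round((proj("side",X)-o+.4)*5)
print("grip bot",[q(G(-.007,s*.013,-.022)) for s in(1,-1)],"shoulders",[q(G(-.0025,s*.022,-.058)) for s in(1,-1)],"apex",q(G(-.0025,0,-.07)),"underside",[q(G(-.0025,s*.022,-.158)) for s in(1,-1)])
print(o)
cv2.imwrite("pics/s3.png",cv2.resize(I[60:180,205:305,::-1],(500,600),interpolation=cv2.INTER_CUBIC))
```

```text
off [-0.0012 -0.0015  0.0016] dr [ 0.19 -0.04  0.04]
tool x [-2.89950179e-01  9.57041648e-01 -4.20212115e-04] gauge y [-0.2890318  0.9573195  0.       ]
grip bot [array([311.,  99.]), array([318.,  85.])] shoulders [array([298., 172.]), array([309., 146.])] apex [303. 181.] underside [array([292., 352.]), array([303., 322.])]
[205  60]
```

View pics/s3.png

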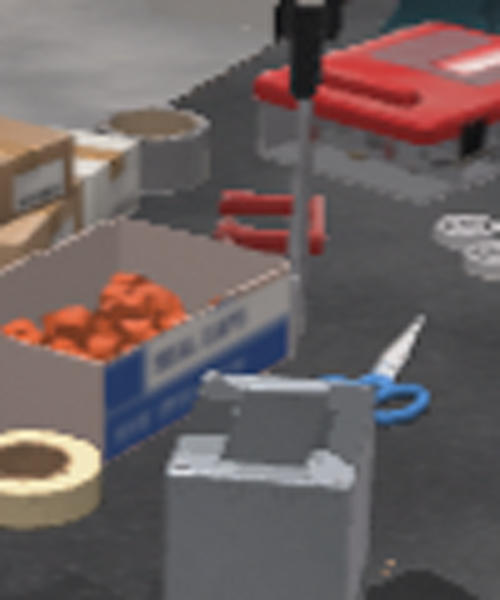

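The side view shows the gauge edge-on near (300,230), hanging straight above the roof opening at about (280,425), and it agrees with the projection. Lowering it in front of the hook tip.

Emit:
servo_tool:
  targets:
    - {"offset":[-0.0012,-0.0015,0.01],"dr":[0.2,0,0]}
    - {"offset":[-0.0012,-0.0015,0.025],"dr":[0.2,0,0]}
    - {"offset":[-0.0012,-0.0015,0.04],"dr":[0.2,0,0]}
    - {"offset":[-0.0012,-0.0015,0.05],"dr":[0.2,0,0]}
    - {"offset":[-0.0012,-0.0015,0.05],"dr":[0.2,0,0]}
    - {"offset":[-0.0012,-0.0015,0.05],"dr":[0.2,0,0]}
    - {"offset":[-0.0012,-0.0015,0.05],"dr":[0.2,0,0]}

```text
time_s: 8.35
position: [0.559, -0.1857, 0.2916]
tcp_rot: [[-0.289, 0.957, 0.002], [0.957, 0.289, -0.001], [-0.002, 0.002, -1.0]]
force: [0.4, 0.6, -1.6]
opening: 0.159
grasp_force: 30.0
```

```bash
cat >> h.py <<'E'
u=Ro.from_euler('z',16.8,degrees=True).as_matrix()
P=lambda x,y,z:np.array([*CB["t"],z])+u@[x,y,0]
def rep():
    from rig import bot
    s=bot.read_state();d=u.T@(s["position"]-[*CB["t"],0]);print("cab mm",np.round(d*1000,1),"apex z",round(d[2]*1000-50.6,1),"F cab",np.round(u.T@s["force"],2),"M",np.round(u.T@s["moment"],3),s["opening"],s["time_s"])
E
python3 - <<'E'
from h import *
rep();go(P(-.012,.0105,.1766),16.8)
E
```

```text
cab mm [-11.2   8.8 291.6] apex z 241.0 F cab [ 0.55  0.48 -1.55] M [-0.041 -0.145  0.017] 0.15909600380335004 8.35
off [ 0.002 -0.001  0.115] dr [0.11 0.12 0.  ]
```

Emit:
servo_tool:
  targets:
    - {"offset":[0.001,-0.001,0.012],"dr":[0.1,0.1,0]}
    - {"offset":[0.002,-0.001,0.025],"dr":[0.1,0.1,0]}
    - {"offset":[0.002,-0.001,0.037],"dr":[0.1,0.1,0]}
    - {"offset":[0.002,-0.001,0.05],"dr":[0.1,0.1,0]}
    - {"offset":[0.002,-0.001,0.062],"dr":[0.1,0.1,0]}
    - {"offset":[0.002,-0.001,0.075],"dr":[0.1,0.1,0]}
    - {"offset":[0.002,-0.001,0.087],"dr":[0.1,0.1,0]}
    - {"offset":[0.002,-0.001,0.1],"dr":[0.1,0.1,0]}
    - {"offset":[0.002,-0.001,0.11],"dr":[0.1,0.1,0]}
    - {"offset":[0.002,-0.001,0.115],"dr":[0.1,0.1,0]}
    - {"offset":[0.002,-0.001,0.115],"dr":[0.1,0.1,0]}
    - {"offset":[0.002,-0.001,0.115],"dr":[0.1,0.1,0]}
    - {"offset":[0.002,-0.001,0.115],"dr":[0.1,0.1,0]}
    - {"offset":[0.002,-0.001,0.115],"dr":[0.1,0.1,0]}

```text
time_s: 9.52
position: [0.5577, -0.1843, 0.1769]
tcp_rot: [[-0.289, 0.957, 0.001], [0.957, 0.289, -0.001], [-0.001, 0.001, -1.0]]
force: [-0.4, 0.2, -1.4]
opening: 0.159
grasp_force: 30.0
```

Run:
```python
from h import *
rep();go(P(-.012,.0105,.1766),16.8)
```

```text
cab mm [-12.   10.5 176.9] apex z 126.3 F cab [-0.31  0.35 -1.43] M [-0.076 -0.106 -0.005] 0.15912256224563523 9.5167
off [0.0001 0.     0.0003] dr [ 0.03  0.04 -0.  ]
```

Emit:
servo_tool:
  targets:
    - {"offset":[0,0.003,0],"dr":[0,0,0]}
    - {"offset":[0,0.006,0],"dr":[0,0,0]}
    - {"offset":[0,0.009,0],"dr":[0,0,0]}
    - {"offset":[0,0.012,0],"dr":[0,0,0]}
    - {"offset":[0,0.014,0],"dr":[0,0,0]}
    - {"offset":[0,0.014,0],"dr":[0,0,0]}
    - {"offset":[0,0.014,0],"dr":[0,0,0]}
    - {"offset":[0,0.014,0],"dr":[0,0,0]}
    - {"offset":[0,0.014,0],"dr":[0,0,0]}

```text
time_s: 10.27
position: [0.5702, -0.18, 0.1759]
tcp_rot: [[-0.289, 0.957, -0.002], [0.957, 0.289, 0.0], [0.001, -0.001, -1.0]]
force: [-2.4, -1.6, -2.4]
opening: 0.157
grasp_force: 30.0
```

Run:
```python
from h import *
rep()
```

```text
cab mm [  1.1  11.  175.9] apex z 125.3 F cab [-2.73 -0.88 -2.42] M [-0.168  0.339 -0.008] 0.1568673210296971 10.2667
```

Contact: about 2.7 N against the plate, so the tip sits beside the window. I'll slide sideways under light pressure.

Emit:
servo_tool:
  targets:
    - {"offset":[0.001,0,0],"dr":[0,0,0]}
    - {"offset":[0.002,0,0],"dr":[0,0,0]}
    - {"offset":[0.003,0,0],"dr":[0,0,0]}
    - {"offset":[0.003,0,0],"dr":[0,0,0]}
    - {"offset":[0.003,0,0],"dr":[0,0,0]}
    - {"offset":[0.003,0,0],"dr":[0,0,0]}

```text
time_s: 10.77
position: [0.5694, -0.1769, 0.1759]
tcp_rot: [[-0.289, 0.957, -0.001], [0.957, 0.289, 0.001], [0.001, -0.001, -1.0]]
force: [-1.5, -1.4, -1.7]
opening: 0.16
grasp_force: 30.0
```

Run:
```python
from h import *
rep()
# refine hook from first top image
T=C["top"]["color"].astype(int)
np.set_printoptions(linewidth=200)
print(T[152:170,328:344].sum(2)//3)
```

```text
cab mm [  1.2  14.2 175.9] apex z 125.3 F cab [-1.85 -0.86 -1.73] M [-0.149  0.397  0.004] 0.15963535614839053 10.7667
[[212 210 211 213 213 212 214 222 224 171 128 136 120 106 110 113]
 [212 212 210 214 225 224 153 115 136 123 107 111 114 114 116 115]
 [218 225 226 158 123 152 124 103 112 114 115 115 113 116 115 115]
 [176 130 135 118  96 123 124 112 114 112 115 115 113 113 111 114]
 [121 105 110 112 101 165 208 150 109 113 113 116 115 114 112 114]
 [113 113 112 113 107 177 255 212 119 113 115 116 116 115 111 111]
 [116 114 114 114 111 140 254 235 145 109 114 115 113 113 110 109]
 [108 117 115 114 112 101 148 215 159 108 114 109 109 102 177 199]
 [114 115 116 116 115 105 161 255 235 138 103 178 199 197 206 210]
 [113 113 115 114 111 108 131 251 238 205 198 209 211 208 210 208]
 [113 112 113 112 110 106 124 197 169 168 183 203 209 209 211 193]
 [107 106 111 109 183 203 202 165 172 240 230 194 185 183 186 182]
 [206 207 147 108 130 195 216 162 120 195 181 175 180 181 178 180]
 [216 223 156 111 110 174 191 178 152 172 177 178 182 182 182 180]
 [216 221 144  83  88 101 165 186 176 177 177 182 182 182 180 180]
 [191 193 180 120  81  78 162 185 179 179 180 180 179 180 181 180]
 [187 190 192 125  80  79 163 185 180 181 182 181 180 180 180 179]
 [186 189 192 126  78  80 166 186 184 184 183 180 179 179 179 180]]
```

Run:
```python
from h import *
for p,z in [((334.1,157),.1067),((335.5,160.5),.1067),((337.2,163.2),.1187),((336.5,163),.112)]:
    print(np.round(1000*(u[:2,:2].T@(back("top",p,z)[:2]-CB["t"])),1))
# compare opening edges: left/right opening mid
# grip outline in side0 : dark pixels
I=C["side"]["color"].astype(int)[200:245,195:225].max(2)
print((I<70)[4:32].astype(int).sum(1)); ys,xs=np.where(I[:28]<60); print(xs.mean()+195,ys.mean()+200)
for dy in(-.003,0,.003):
    ug=Ro.from_euler('z',-17.8,degrees=True).as_matrix();print(dy,proj("side",np.array([*S["t"],.164])+ug@[0,dy,0]))
```

```text
[19.3 10.1]
[10.7  9.7]
[ 2.9 10.7]
[ 4.2 10.6]
[28 28 28 26 19 18 15 11 14 15 12 15 16 13 19 13  6  4  3 11  7  6  5  3
  2  3  1  0]
209.62727272727273 209.14545454545456
-0.003 [211.9728342  208.40982984]
0 [210.92003461 208.9376908 ]
0.003 [209.86331876 209.46751533]
```

The refined hook y is about +10.2 mm, and the gauge probably sits a little to +y in the grip. Sliding the other way.

Emit:
servo_tool:
  targets:
    - {"offset":[-0.0015,0,0],"dr":[0,0,0]}
    - {"offset":[-0.003,0,0],"dr":[0,0,0]}
    - {"offset":[-0.0045,0,0],"dr":[0,0,0]}
    - {"offset":[-0.0055,0,0],"dr":[0,0,0]}
    - {"offset":[-0.0055,0,0],"dr":[0,0,0]}
    - {"offset":[-0.0055,0,0],"dr":[0,0,0]}

```text
time_s: 11.27
position: [0.5721, -0.1825, 0.1763]
tcp_rot: [[-0.289, 0.957, 0.001], [0.957, 0.289, 0.0], [-0.0, 0.001, -1.0]]
force: [0.8, -0.2, -1.8]
opening: 0.159
grasp_force: 30.0
```

```bash
python3 -c "from h import *;rep()"
```

```text
cab mm [  2.2   8.  176.3] apex z 125.7 F cab [ 0.68 -0.42 -1.8 ] M [-0.073 -0.122 -0.038] 0.15910799467669068 11.2667
```

The force has dropped to zero, so the tip is in the window. Moving on behind the tip.

Emit:
servo_tool:
  targets:
    - {"offset":[-0.0005,0.002,0],"dr":[0,0,0]}
    - {"offset":[-0.0005,0.004,0],"dr":[0,0,0]}
    - {"offset":[-0.0005,0.006,0],"dr":[0,0,0]}
    - {"offset":[-0.0005,0.008,0],"dr":[0,0,0]}
    - {"offset":[-0.0005,0.01,0],"dr":[0,0,0]}
    - {"offset":[-0.0005,0.012,0],"dr":[0,0,0]}
    - {"offset":[-0.0005,0.012,0],"dr":[0,0,0]}
    - {"offset":[-0.0005,0.012,0],"dr":[0,0,0]}
    - {"offset":[-0.0005,0.012,0],"dr":[0,0,0]}

```text
time_s: 12.02
position: [0.5827, -0.1792, 0.1759]
tcp_rot: [[-0.289, 0.957, -0.001], [0.957, 0.289, 0.001], [0.001, -0.001, -1.0]]
force: [0.3, 0.9, -2.0]
opening: 0.157
grasp_force: 30.0
```

```bash
python3 -c "from h import *;rep()"
```

```text
cab mm [ 13.3   8.1 175.9] apex z 125.3 F cab [ 0.59  0.78 -1.97] M [-0.031 -0.14   0.026] 0.1565971961084297 12.0167
```

Emit:
servo_tool:
  targets:
    - {"offset":[0,0,0.003],"dr":[0,0,0]}
    - {"offset":[0,0,0.006],"dr":[0,0,0]}
    - {"offset":[0,0,0.009],"dr":[0,0,0]}
    - {"offset":[0,0,0.011],"dr":[0,0,0]}
    - {"offset":[0,0,0.0125],"dr":[0,0,0]}
    - {"offset":[0,0,0.0125],"dr":[0,0,0]}
    - {"offset":[0,0,0.0125],"dr":[0,0,0]}
    - {"offset":[0,0,0.0125],"dr":[0,0,0]}

```text
time_s: 12.68
position: [0.5829, -0.1793, 0.1635]
tcp_rot: [[-0.289, 0.957, -0.001], [0.957, 0.289, 0.0], [0.001, -0.001, -1.0]]
force: [-0.3, -0.7, -2.6]
opening: 0.158
grasp_force: 30.0
```

```bash
python3 -c "from h import *;rep()"
```

```text
cab mm [ 13.5   7.9 163.5] apex z 112.9 F cab [-0.5  -0.58 -2.59] M [-0.125 -0.173  0.045] 0.15753607087704663 12.6833
```

Emit:
servo_tool:
  targets:
    - {"offset":[0,0,0.0007],"dr":[0,0,0]}
    - {"offset":[0,0,0.0014],"dr":[0,0,0]}
    - {"offset":[0,0,0.002],"dr":[0,0,0]}
    - {"offset":[0,0,0.002],"dr":[0,0,0]}
    - {"offset":[0,0,0.002],"dr":[0,0,0]}
    - {"offset":[0,0,0.002],"dr":[0,0,0]}

```text
time_s: 13.18
position: [0.5828, -0.1793, 0.1615]
tcp_rot: [[-0.289, 0.957, -0.001], [0.957, 0.289, 0.0], [0.001, -0.001, -1.0]]
force: [-1.5, -0.6, -2.8]
opening: 0.158
grasp_force: 30.0
```

```bash
python3 -c "from h import *;rep()"
```

```text
cab mm [ 13.4   8.  161.5] apex z 110.9 F cab [-1.66 -0.14 -2.75] M [-0.048 -0.109 -0.018] 0.15797179759816238 13.1833
```

Emit:
servo_tool:
  targets:
    - {"offset":[0,0,0.0005],"dr":[0,0,0]}
    - {"offset":[0,0,0.001],"dr":[0,0,0]}
    - {"offset":[0,0,0.001],"dr":[0,0,0]}
    - {"offset":[0,0,0.001],"dr":[0,0,0]}
    - {"offset":[0,0,0.001],"dr":[0,0,0]}

```text
time_s: 13.6
position: [0.5831, -0.1795, 0.1609]
tcp_rot: [[-0.289, 0.957, -0.0], [0.957, 0.289, -0.0], [-0.0, -0.0, -1.0]]
force: [0.3, -0.0, 1.4]
opening: 0.157
grasp_force: 30.0
```

```bash
python3 -c "from h import *;rep()"
```

```text
cab mm [ 13.7   7.7 160.9] apex z 110.3 F cab [ 0.27 -0.12  1.45] M [-0.032 -0.073  0.034] 0.1566024378148195 13.6
```

Seated: the force rose by about 4 N. Releasing.

Emit:
servo_tool:
  targets:
    - {"offset":[0,0,0],"dr":[0,0,0]}
    - {"offset":[0,0,0],"dr":[0,0,0]}
    - {"offset":[0,0,0],"dr":[0,0,0]}
    - {"offset":[0,0,0],"dr":[0,0,0]}
    - {"offset":[0,0,0],"dr":[0,0,0]}
    - {"offset":[0,0,0],"dr":[0,0,0]}
    - {"offset":[0,0,0],"dr":[0,0,0]}
    - {"offset":[0,0,0],"dr":[0,0,0]}
  gripper: 0.2

```text
time_s: 14.27
position: [0.5828, -0.1793, 0.1604]
tcp_rot: [[-0.289, 0.957, -0.001], [0.957, 0.289, 0.0], [0.001, -0.001, -1.0]]
force: [0.4, -0.5, -0.6]
opening: 0.401
grasp_force: 0.0
```

Run:
```python
from h import *
from rig import viewer
rep()
I=viewer.capture("side")["color"]
o=(205,90)
cv2.imwrite("pics/s4.png",cv2.resize(I[90:210,205:325,::-1],(600,600),interpolation=cv2.INTER_CUBIC))
for z in(-.022,.022): print([np.round((proj("side",P(x,.0102+y,.180+z))-o+.4)*5) for x in(.007,.021) for y in(-.013,.013)])
```

```text
cab mm [ 13.4   8.  160.4] apex z 109.8 F cab [ 0.28 -0.57 -0.58] M [-0.029 -0.104  0.022] 0.4011721380691341 14.2667
[array([263., 248.]), array([256., 267.]), array([239., 246.]), array([231., 265.])]
[array([265., 175.]), array([258., 192.]), array([240., 173.]), array([233., 190.])]
```

View pics/s4.png

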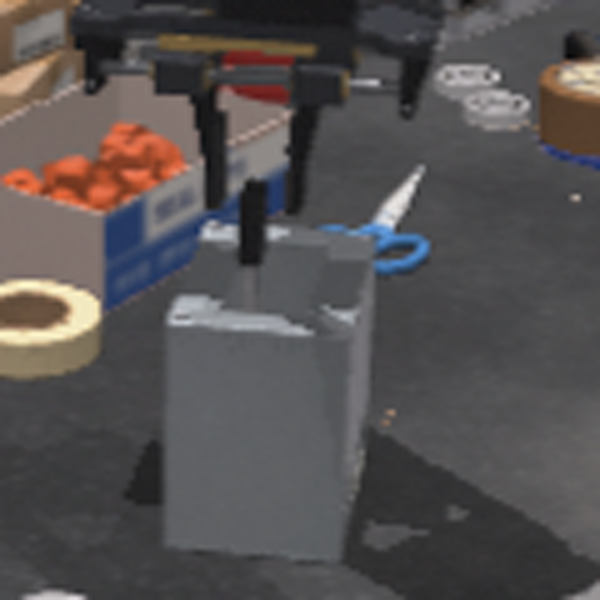

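The grip hangs upright at (253,222), as predicted, and clear of the fingers at (215,205) and (297,208). Rising straight up.

Emit:
servo_tool:
  targets:
    - {"offset":[0,0,-0.01],"dr":[0,0,0]}
    - {"offset":[0,0,-0.025],"dr":[0,0,0]}
    - {"offset":[0,0,-0.045],"dr":[0,0,0]}
    - {"offset":[0,0,-0.07],"dr":[0,0,0]}
    - {"offset":[0,0,-0.1],"dr":[0,0,0]}
    - {"offset":[0,0,-0.12],"dr":[0,0,0]}
    - {"offset":[0,0,-0.12],"dr":[0,0,0]}
    - {"offset":[0,0,-0.12],"dr":[0,0,0]}
    - {"offset":[0,0,-0.12],"dr":[0,0,0]}
    - {"offset":[0,0,-0.12],"dr":[0,0,0]}
    - {"offset":[0,0,-0.12],"dr":[0,0,0]}
    - {"offset":[0,0,-0.12],"dr":[0,0,0]}

```text
time_s: 15.32
position: [0.5823, -0.1791, 0.2791]
tcp_rot: [[-0.289, 0.957, -0.003], [0.957, 0.289, 0.002], [0.003, -0.003, -1.0]]
force: [-0.0, -0.3, 0.3]
opening: 0.401
grasp_force: 0.0
```

Run:
```python
from h import *
from rig import viewer
rep()
I=viewer.capture("side")["color"]
cv2.imwrite("pics/s5.png",cv2.resize(I[90:210,205:325,::-1],(500,500),interpolation=cv2.INTER_CUBIC))
```

```text
cab mm [ 13.    8.3 279.1] apex z 228.5 F cab [-0.14 -0.31  0.33] M [-0.046 -0.103 -0.04 ] 0.40063381234878037 15.3167
```

View pics/s5.png

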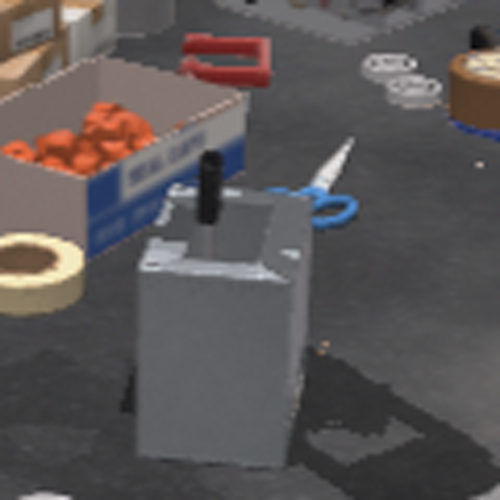

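The gauge hangs still with its grip at (209,187), and the arm is clear above it.

```bash
python3 -c "
from rig import ticket
print(ticket.hand_in())"
```

```text
the job is handed in; nothing more can be done
None
```

The gauge hangs upright and still on the hook, released and with the arm clear, and the job is handed in at about 15 s of the 67 s; no verdict was returned.

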